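# Gauge the probe clamp with a tapered feeler blade

### The job

Check the gap of the probe clamp with the tapered feeler blade: pick the blade up by its upright grip, lay it flat in the clamp's channel and slide it, tip first, under the sprung pressure plate until it drags snugly and the plate has lifted about 2 mm. Do not ram it in so far that the plate is forced well up, and leave the gel bottle, the mouse and the ultrasound probe alone. Finish while still holding the blade by its grip at that depth, flat on the lower plate.

Things in the scene. Friction and masses are not known exactly. Their poses are not given: they have to be found in the camera images.
- gauge: Tapered feeler blade, 0.14 kg: flat steel wedge strip 26 mm wide with a black upright grip at its thick end. Origin: on the flat underside, below the grip's centre; z up, x from grip to tip. Blade from x = 15 mm (11.5 mm thick) to the tip at x = 115 mm (2.5 mm thick): flat below, even slope on top. Starts flat on the bench, tip roughly away from the robot.
- grip_point (a point): Centre of the black grip, 50 mm above the gauge's origin; axes as the gauge. The grip is an upright block 30 mm long (x) and 18 mm wide (y); its top is 78 mm above the underside. Take it from above across the 18 mm width.
- blade_tip (a point): Middle of the thin front edge of the blade, on its underside; 115 mm from the gauge's origin along its x axis; axes as the gauge.
- clamp: Probe clamp's fixed base: low white block with an aluminium top (the lower plate) 30 mm above the bench, 110 mm wide, from x = -80 to +110 mm. Origin: at bench height below the front (robot-side) edge of the sprung pressure plate; z up, x the way the blade is slid in, away from the robot. A white bridge over the plates (x = 8 to 42 mm) and its pins reach at most 105 mm above the bench.
- channel_mouth (a point): Middle of the guide channel's robot-side end, on the lower plate's top (clamp x = -80 mm); axes as the clamp. Two steel rails 8 mm high form the channel: 32 mm clear from clamp x = -48 to -12 mm, flaring to about 50 mm between x = -48 and -79 mm.
- lip (a point): On the lower plate's top, straight below the front edge of the pressure plate's flat underside (clamp x = 0, 30 mm above the bench); axes as the clamp. An upturned lip reaches 8 mm further towards the robot and about 8 mm up, as a lead-in.
- presser (a joint): Lift of the sprung steel plate (50 x 50 mm) above its rest, m, 0 to 0.010. At rest its gap to the lower plate differs each time, 4.5 to 7 mm: the blade first touches with its tip 22 to 50 mm past the front edge; each 10 mm more lifts it 0.9 mm. The drag along the channel grows with the lift: about 2 to 4 N at first touch, 7 to 12 N at 2 mm. The two pins on the bridge rise with it.
- gel_bottle: Bystander: white gel bottle, 56 mm across, 160 mm tall; origin at its foot.
- mouse: Bystander: black computer mouse, 105 by 60 by 32 mm; origin at its underside.
- probe: Bystander: white ultrasound probe lying down, about 150 mm long, 62 mm wide, 26 mm high; origin at its underside.
Mind the look-alikes: they are no part of the job. What is shaped like the clamp but yellow is not meant.

How it is judged:
By the outcome, as a careful person would: the job done as asked, in the order asked, and still so for the second after the job is handed in, while the arm keeps its last pose, push and grip.
It also fails if it takes over 58 s, if anything falls off the work surface, if the arm or the gripper's body presses on something with over 40 N, if the wrist force passes 120 N, or if a joint passes its speed limit or range.

### The arm

A 6-joint arm with a two-finger parallel gripper is mounted at the origin on the work surface. World frame = base frame: x ahead of the robot, y to its left, z up, the work surface at z = 0. Lengths are in m, angles in rad, forces in N, time in s.
With the tool pointing down it reaches from about 0.3 to 0.875 m from the base axis. Payload 6.4 kg.
Tool frame: the origin (TCP) lies midway between the tips of the shut fingers; the grasp point (between the pads) lies 19 mm behind it; y points along the fingers, x is the direction in which the jaws open and shut, and the axes are right-handed (so a half turn about y gives the same grasp; the last joint's range is limited). The gripper opens to 85 mm and grips with 20 to 120 N. Pads are 22 mm wide; open, the fingers measure 114 mm over their backs; the gripper's body (76 mm by 85 mm) begins 54 mm behind the grasp point. The pads swing forward as they close: fully open they stand 13 mm farther back than shut.
Start: joints at [-0.206, 0.181, 1.607, -0, 1.354, -0.206], TCP at [0.575, 0, 0.203] pointing down, gripper open.
Joint ranges: [-2.99, 2.99], [-0.89, 2.07], [0.3, 2.58], [-1.14, 4.28], [0, 2.63], [-3.12, 3.12]. Speed limits (rad/s): [2.57, 2.57, 3.01, 3.14, 3.14, 3.14].

### API

Orientations are given as a unit quaternion [w, x, y, z].
In Python, from bench import ctrl gives the robot as it stands.
- The arm moves only by the tool step_arm, never from a script. Its argument "commands" is a list of rows, each a list of 7 numbers: the turn, a rotation vector about the tool's x, y, z in units of 6 degrees (1.0 is 6 degrees), then the shift along the tool's x, y, z in units of 30 mm (1.0 is 30 mm), then the opening, from 0 (shut) to 1 (fully open). A call has 1 to 10 rows; each row shifts and turns the commanded pose from where the row before left it, along the tool's axes as they then stand; what a row does not reach is not made up. A row lasts 1/10 s, in which the tool goes at most 50 mm and 8.59 degrees, less where a joint would pass 70% of its speed; a pose out of reach is approached as far as the arm can. A call with a number of a shift or a turn outside -1 to 1 is refused whole. A call with a gripper value outside its range is refused whole. The fingers move at their own pace and stop on an object; the grip force is fixed at half the most. Time passes only in rows, so rows that do not move let the fingers close. It gives the time, the measured TCP pose, the force and the opening at its end, in the units of the state.
- ctrl.get_obs(): the state, without advancing time (a new reading comes with each control period).
- ctrl.camera(name): name is "scene" or "side" or "wrist"; returns (picture, depth): 384x512x3 uint8, blue, green, red; 384x512 float32, m along the optical axis (not along the pixel's ray), 0 where there is no reading.
- ctrl.get_calibration(name): a dict with "intrinsics" (3x3 intrinsics, pixels), "D" ([k1, k2, p1, p2, k3] as OpenCV has them; the pictures are not rectified), "R" (3x3) and "t" (3): a world point X has camera coordinates R X + t. Camera axes: x right, y down, z forward; pixel columns grow to the right and rows downward; lengths in m; the calibration is good to about 2 mm. A picture is of the moment at which its call begins: read the wrist's pose just before it. get_calibration takes no time and is no camera call; for the wrist camera it gives the pose at the moment of the call.
- ctrl.hand_in(): hands the job in, once; it reports no verdict.
Trained networks look in the newest picture that a camera, given by its name, has taken for a name from the list of things; names that differ only in an ending like _2 or _b are one class to them, and where a whole thing is asked for, a point or a joint stands for the part that bears it (a point fixed in the world has none). Each returns a list of dicts, best first, with "p" (0 to 1); they miss things now and then, are a little off and sometimes report something else, mostly with a low value. They report only what shows in the picture. A call takes as long as a camera call. They do not tell look-alikes from the thing itself.
- ctrl.boxes_of(thing, camera): "point" ([x, y, z] in m, in the coordinates of the camera as it stood for that picture, good to about 4 mm: the middle of the surface that is visible of it).
- ctrl.silhouettes(thing, camera): "pixels" (384x512 bool, what is visible of it).
The state is a dict: "time_s": time; "q": joint angles; "dq": joint speeds; "joint_efforts": joint torques, N m; "eef_pos": TCP position; "eef_rot": TCP orientation; "wrist_force": force on the tool from outside, world axes, zero at the start; "torque": the same for the moment, N m; "opening": opening from 0.0 (shut) to 1.0 (fully open).
Only numpy, scipy, OpenCV 4.12 (cv2) and the standard library are available. Lean on these libraries where they do the work, as an engineer would, in place of code of your own. Each camera call takes 0.05 s, during which the arm holds its last target.

## Working session

There is one attempt and no reset: what is moved stays moved. The work goes in short steps, Python scripts to look and compute and a tool call to move; the robot and the scene stay as the last step left them, time stands still between calls to the robot, and variables do not carry over. Pictures are saved under pics/ and viewed, and the job is handed in when it is done.

Besides the shell and the picture viewer there is one more tool, called by a JSON object that holds its "api" and its "payload", one argument or row to a line. step_arm: Moves the arm, as the interface text tells. Its arguments: {"type":"object","properties":{"commands":{"type":"array"}},"required":["commands"]}

```bash
mkdir -p pics; ls
cat > h.py <<'E'
import numpy as np, cv2
from bench import ctrl
def shot(n,fn):
    o=ctrl.get_obs(); c=ctrl.get_calibration(n); im,d=ctrl.camera(n); cv2.imwrite('pics/'+fn,im)
    np.savez('last_%s.npz'%n,im=im,d=d,K=c['intrinsics'],D=c['D'],R=c['R'],t=c['t']); return im,d,c
def w(c,p): return np.array(c['R']).T@(np.array(p)-np.array(c['t']))
def cloud(c,d,mask):
    v,u=np.nonzero(mask&(d>0)); z=d[v,u]
    n=cv2.undistortPoints(np.stack([u,v],1).astype(float)[:,None],np.array(c['intrinsics']),np.array(c['D']))[:,0]
    return (np.c_[n*z[:,None],z]-np.array(c['t']))@np.array(c['R'])
def proj(c,X):
    R=np.array(c['R']);return cv2.projectPoints(np.atleast_2d(X).astype(float),cv2.Rodrigues(R)[0],np.array(c['t'],float),np.array(c['intrinsics']),np.array(c['D']))[0][:,0]
E
python3 - <<'E'
from h import *
for n in ['scene','side','wrist']:
    im,d,c=shot(n,n+'0.png')
    print(n,w(c,[0,0,0]).round(3))
    for t in ['gauge','clamp','gel_bottle','mouse','probe','presser','grip_point']:
        try:
            for b in ctrl.boxes_of(t,n): 
                P=w(c,b['point']);print(t,round(b['p'],2),P.round(3),proj(c,P)[0].round())
        except Exception as e: print(t,e)
print({k:np.round(v,3) for k,v in ctrl.get_obs().items()})
E
```

```text
pics
scene [1.172 0.54  0.785]
gauge 0.93 [0.512 0.201 0.008] [356. 260.]
clamp 0.6 [ 0.379 -0.188  0.029] [266. 156.]
clamp 0.57 [ 0.68  -0.075  0.034] [213. 230.]
gel_bottle 0.79 [ 0.54  -0.325  0.086] [187. 144.]
mouse 0.72 [ 0.648 -0.35   0.028] [151. 175.]
mouse 0.5 [0.51  0.198 0.013] [355. 257.]
probe 0.66 [0.748 0.221 0.024] [292. 327.]
presser 0.61 [ 0.678 -0.101  0.046] [205. 220.]
presser 0.47 [ 0.535 -0.325  0.086] [188. 143.]
grip_point 0.94 [0.509 0.204 0.012] [357. 258.]
side [ 0.507 -0.748  0.764]
gauge 0.67 [0.495 0.186 0.012] [221. 148.]
gauge 0.66 [ 0.526 -0.356  0.097] [252. 311.]
clamp 0.8 [ 0.364 -0.219  0.029] [165. 277.]
clamp 0.76 [ 0.636 -0.12   0.029] [294. 227.]
clamp 0.62 [0.491 0.18  0.012] [220. 150.]
gel_bottle 0.9 [ 0.525 -0.358  0.098] [252. 312.]
mouse 0.71 [ 0.646 -0.37   0.03 ] [321. 330.]
presser 0.67 [ 0.647 -0.103  0.042] [297. 216.]
grip_point 0.67 [0.491 0.181 0.012] [220. 150.]
wrist [0.576 0.076 0.374]
gauge 0.47 [0.478 0.169 0.002] [166.   3.]
clamp 0.86 [ 0.618 -0.075  0.028] [294. 226.]
clamp 0.79 [ 0.343 -0.17   0.033] [ 78. 296.]
probe 0.71 [0.726 0.151 0.021] [406.  19.]
presser 0.96 [ 0.648 -0.097  0.041] [320. 248.]
grip_point 0.55 [0.475 0.171 0.001] [164.   1.]
{'time_s': np.float64(1.2), 'q': array([-0.206,  0.181,  1.607, -0.   ,  1.354, -0.206]), 'dq': array([ 0.001, -0.   ,  0.   ,  0.001, -0.001, -0.002]), 'joint_efforts': array([ 1.0000e-03, -4.4485e+01, -3.5168e+01, -0.0000e+00,  1.0000e-03,
       -0.0000e+00]), 'eef_pos': array([ 0.575, -0.   ,  0.203]), 'eef_rot': array([-0.707,  0.707, -0.   , -0.   ]), 'wrist_force': array([-0.036,  0.492, -0.311]), 'torque': array([-0.01 ,  0.034, -0.051]), 'opening': np.float64(0.998)}
```

```bash
cd pics; python3 -c "
import cv2
for n in ['scene','side']:
    im=cv2.imread(n+'0.png');cv2.imwrite(n+'0b.png',cv2.resize(im,(800,600),interpolation=cv2.INTER_CUBIC))"
```

```text
(no output)
```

View pics/scene0b.png

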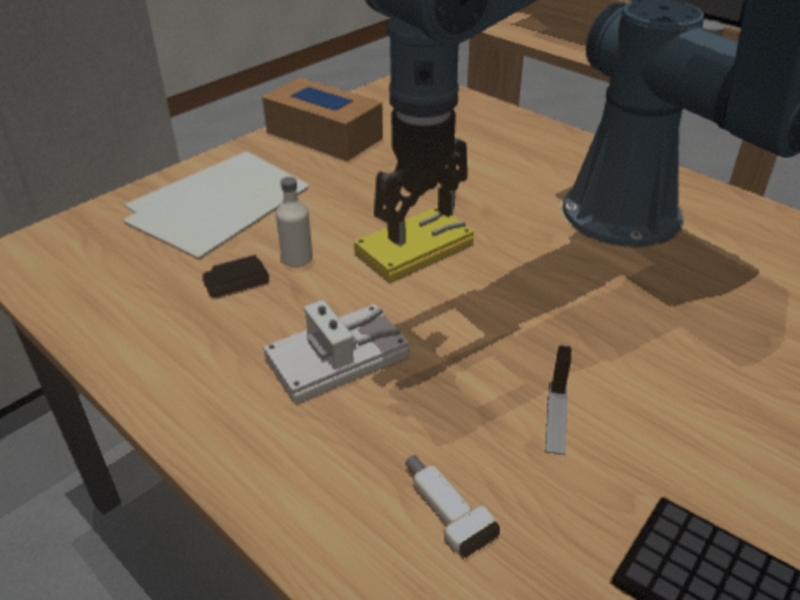

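View pics/side0b.png

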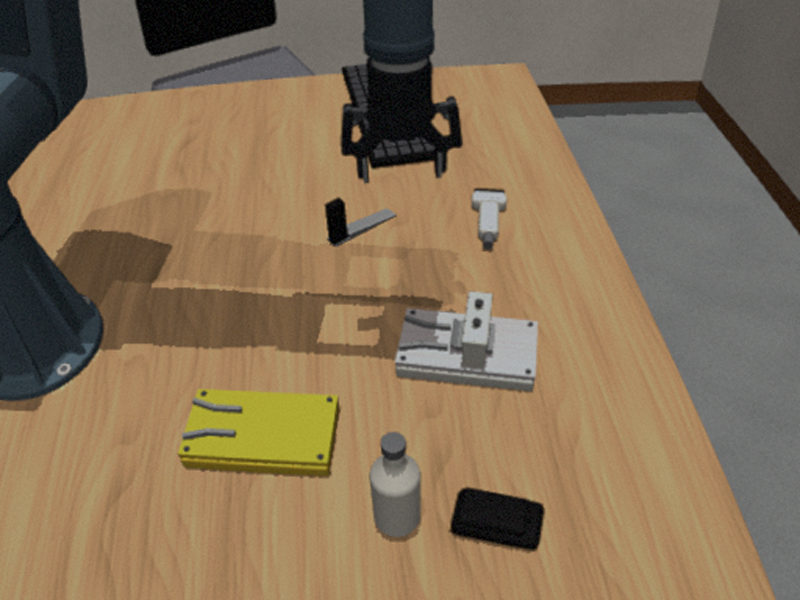

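View pics/wrist0.png

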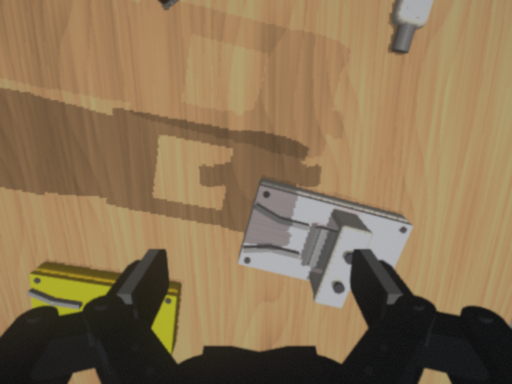

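Run:
```python
from h import *
for n in ['wrist','scene','side']:
    Z=np.load('last_%s.npz'%n); c=dict(intrinsics=Z['K'],D=Z['D'],R=Z['R'],t=Z['t'])
    P=cloud(c,Z['d'],np.ones((384,512),bool)); im=Z['im'][Z['d']>0] if 0 else None
    v,u=np.nonzero(Z['d']>0); col=Z['im'][v,u].astype(int)
    print(n,'bench z',np.median(P[(abs(P[:,2])<.015)][:,2]))
    sat=col.max(1)-col.min(1)
    s=(abs(P[:,0]-.64)<.16)&(abs(P[:,1]+.1)<.13)&(P[:,2]>.02)&(P[:,2]<.045)&(sat<40)
    r=cv2.minAreaRect(P[s,:2].astype(np.float32)); print('clamp',s.sum(),r, cv2.boxPoints(r).round(3).tolist(),np.median(P[s,2]))
    b=(abs(P[:,0]-.66)<.1)&(abs(P[:,1]+.1)<.1)&(P[:,2]>.055)&(P[:,2]<.12)&(sat<40)
    if b.sum(): print(' bridge',b.sum(),P[b].mean(0).round(3),P[b].max(0).round(3),cv2.minAreaRect(P[b,:2].astype(np.float32)))
    g=(abs(P[:,0]-.5)<.15)&(abs(P[:,1]-.2)<.12)
    for lo,hi in [(.003,.015),(.02,.07),(.07,.09)]:
        q=g&(P[:,2]>lo)&(P[:,2]<hi)
        if q.sum()>5: print(' g',lo,q.sum(),P[q].mean(0).round(3),cv2.minAreaRect(P[q,:2].astype(np.float32)))
```

```text
wrist bench z -0.0003041579581049997
clamp 8813 ((0.6548070311546326, -0.09710334986448288), (0.10776486992835999, 0.18992771208286285), 74.64423370361328) [[0.5490000247955322, -0.12399999797344208], [0.7319999933242798, -0.17399999499320984], [0.7609999775886536, -0.07000000029802322], [0.578000009059906, -0.019999999552965164]] 0.03000027564911894
 bridge 2648 [ 0.661 -0.094  0.08 ] [ 0.692 -0.051  0.093] ((0.6632134914398193, -0.09972667694091797), (0.09525486826896667, 0.03415261581540108), 74.66878509521484)
 g 0.003 34 [0.481 0.167 0.007] ((0.54062819480896, 0.14316201210021973), (0.007124525029212236, 0.14345508813858032), 67.02926635742188)
scene bench z 0.0014459002081472078
clamp 2359 ((0.6530429720878601, -0.0962216928601265), (0.1106085479259491, 0.19196420907974243), 74.72566223144531) [[0.5460000038146973, -0.12399999797344208], [0.7310000061988831, -0.17499999701976776], [0.7599999904632568, -0.06800000369548798], [0.574999988079071, -0.017999999225139618]] 0.03175524338795761
 bridge 586 [ 0.668 -0.089  0.08 ] [ 0.691 -0.049  0.094] ((0.663434624671936, -0.0998209342
[... 733 characters left out ...]
5], [0.7580000162124634, -0.07100000232458115], [0.5759999752044678, -0.020999999716877937]] 0.02925073146008332
 bridge 648 [ 0.659 -0.113  0.079] [ 0.687 -0.053  0.092] ((0.6623238921165466, -0.10209329426288605), (0.09851628541946411, 0.03398962691426277), 75.01095581054688)
 g 0.003 299 [0.516 0.211 0.007] ((0.48318636417388916, 0.21154053509235382), (0.21482807397842407, 0.2659638822078705), 84.12332153320312)
 g 0.02 199 [0.48  0.175 0.046] ((0.4807285964488983, 0.17651408910751343), (0.03290419653058052, 0.016754968091845512), 8.021073341369629)
 g 0.07 73 [0.48  0.179 0.076] ((0.48072168231010437, 0.18234480917453766), (0.032141923904418945, 0.020542114973068237), 32.832881927490234)
```

{"api": "step_arm", "payload": {
  "commands": [
    [0,0,0,-0.45,0,0.87,1],
    [0,0,0,-0.45,0,0.87,1],
    [0,0,0,-0.45,0,0.87,1],
    [0,0,0,-0.45,0,0.87,1],
    [0,0,0,-0.45,0,0.87,1],
    [0,0,0,-0.45,0,0.87,1],
    [0,0,0,-0.45,0,0.87,1]
  ]
}}

```text
time_s: 1.9
eef_pos: [0.4799, 0.1837, 0.2031]
eef_rot: [0.707, -0.707, -0.0, -0.0]
wrist_force: [0.4, 1.1, 0.2]
opening: 1.0
```

{"api": "step_arm", "payload": {
  "commands": [
    [0,0.95,0,0,0,0,1],
    [0,0.95,0,0,0,0,1],
    [0,0.95,0,0,0,0,1],
    [0,0.95,0,0,0,0,1],
    [0,0.95,0,0,0,0,1],
    [0,0.95,0,0,0,0,1],
    [0,0.95,0,0,0,0,1],
    [0,0.95,0,0,0,0,1],
    [0,0.95,0,0,0,0,1],
    [0,0.95,0,0,0,0,1]
  ]
}}

```text
time_s: 2.9
eef_pos: [0.4805, 0.1827, 0.203]
eef_rot: [0.621, -0.621, 0.339, -0.339]
wrist_force: [0.2, 1.2, 0.1]
opening: 1.003
```

```bash
cat >> h.py <<'E'
def pts(c,d,im):
    v,u=np.nonzero(d>0); P=cloud(c,d,np.ones(d.shape,bool)); return P,im[v,u].astype(int)
def tool():
    from scipy.spatial.transform import Rotation as Ro
    o=ctrl.get_obs(); q=o['eef_rot']; R=Ro.from_quat([q[1],q[2],q[3],q[0]]).as_matrix(); return o,np.array(o['eef_pos']),R
E
python3 - <<'E'
from h import *
im,d,c=shot('wrist','w1.png')
o,p,R=tool(); print(o['time_s'],p.round(4),R.round(3).tolist(),o['wrist_force'])
P,col=pts(c,d,im)
g=(np.hypot(P[:,0]-.5,P[:,1]-.2)<.13)
for lo,hi in [(.002,.015),(.02,.07),(.072,.085)]:
    q=g&(P[:,2]>lo)&(P[:,2]<hi); print(lo,q.sum(),P[q].mean(0).round(4) if q.any() else '',cv2.minAreaRect(P[q,:2].astype(np.float32)) if q.sum()>5 else '')
E
```

```text
2.95 [0.4805 0.1827 0.203 ] [[0.537, 0.0, 0.843], [-0.843, 0.0, 0.537], [0.0, -1.0, 0.0]] [-0.44875698 -0.0168252   0.58554139]
0.002 2142 [0.5349 0.2163 0.0065] ((0.5090514421463013, 0.19860249757766724), (0.22783294320106506, 0.20404930412769318), 76.0126953125)
0.02 140 [0.4943 0.1904 0.0469] ((0.4934685230255127, 0.1898050755262375), (0.003338899463415146, 0.01803440973162651), 33.28815460205078)
0.072 552 [0.4828 0.183  0.0771] ((0.4824943244457245, 0.18288969993591309), (0.029247421771287918, 0.017817042768001556), 33.17219161987305)
```

View pics/w1.png

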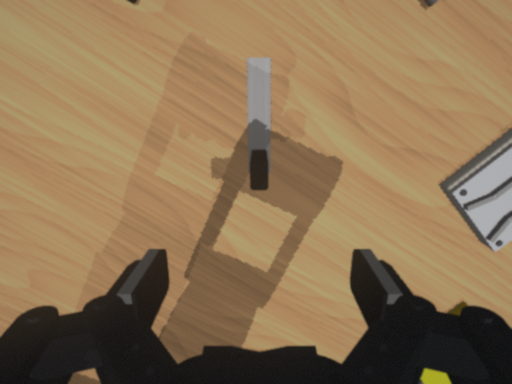

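{"api": "step_arm", "payload": {
  "commands": [
    [0,-0.12,0,0.03,0.8,0.06,1],
    [0,0,0,0,0.9,0,1],
    [0,0,0,0,0.9,0,1],
    [0,0,0,0,0.9,0,1],
    [0,0,0,0,0.9,0,1],
    [0,0,0,0,0.7,0,1],
    [0,0,0,0,0.4,0,1],
    [0,0,0,0,0.23,0,1],
    [0,0,0,0,0,0,1]
  ]
}}

```text
time_s: 3.85
eef_pos: [0.4823, 0.1829, 0.0307]
eef_rot: [-0.623, 0.624, -0.334, 0.333]
wrist_force: [-0.0, -0.2, -0.1]
opening: 0.999
```

Run:
```python
from h import *
im,d,c=shot('wrist','w2.png')
o,p,R=tool(); print(o['time_s'],p.round(4),R.round(3).tolist(),o['wrist_force'])
P,col=pts(c,d,im)
g=(np.hypot(P[:,0]-.4825,P[:,1]-.183)<.03)
q=g&(P[:,2]>.072)&(P[:,2]<.085); print(q.sum(),cv2.minAreaRect(P[q,:2].astype(np.float32)) if q.sum()>5 else '')
```

```text
3.9 [0.4829 0.183  0.0315] [[0.556, 0.0, 0.831], [-0.831, 0.0, 0.556], [0.0, -1.0, 0.0]] [0.26298576 0.40022841 0.00092923]
2378 ((0.48202040791511536, 0.18288841843605042), (0.030424313619732857, 0.018058517947793007), 33.003814697265625)
```

View pics/w2.png

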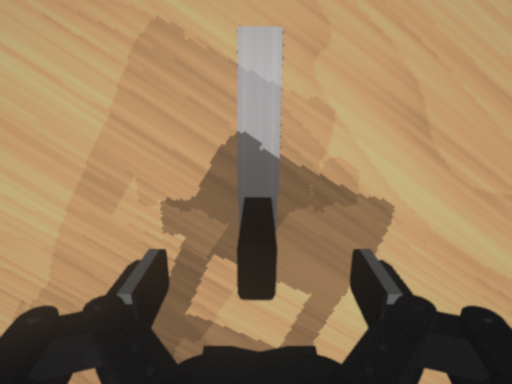

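Grip (257,250) sits centred between the fingers (~160 and ~358) and the blade runs straight up to (260,27). Closing.

{"api": "step_arm", "payload": {
  "commands": [
    [0,0,0,0,0,0,0],
    [0,0,0,0,0,0,0],
    [0,0,0,0,0,0,0],
    [0,0,0,0,0,0,0],
    [0,0,0,0,0,0,0],
    [0,0,0,0,0,0,0],
    [0,0,0,0,0,0,0],
    [0,0,0,0,0,0,0]
  ]
}}

```text
time_s: 4.7
eef_pos: [0.4827, 0.183, 0.0315]
eef_rot: [0.624, -0.623, 0.333, -0.334]
wrist_force: [-1.4, 0.7, 5.5]
opening: 0.195
```

{"api": "step_arm", "payload": {
  "commands": [
    [0,0,0,0,-0.3,0,0],
    [0,0,0,0,-0.5,0,0],
    [0,0,0,0,-0.7,0,0],
    [0,0,0,0,-0.7,0,0],
    [0,0,0,0,-0.4,0,0],
    [0,0,0,0,-0.1,0,0],
    [0,0,0,0,0,0,0]
  ]
}}

```text
time_s: 5.4
eef_pos: [0.4825, 0.1829, 0.1121]
eef_rot: [0.624, -0.623, 0.333, -0.334]
wrist_force: [-0.2, -1.0, -1.1]
opening: 0.194
```

```bash
cat > g.py <<'E'
from h import *
def held(fn):
    o,p,R=tool(); im,d,c=shot('wrist',fn)
    P,col=pts(c,d,im); T=(P-p)@R  # tool coords
    print('t',o['time_s'],'p',p.round(4),'yaw(tool z)',np.degrees(np.arctan2(R[1,2],R[0,2])).round(2),'F',o['wrist_force'].round(1),'op',o['opening'])
    print('R',R.round(4).tolist())
    # grip top / blade in tool coords (x lateral, y down, z forward)
    a=(abs(T[:,0])<.016)&(abs(T[:,2])<.025)&(T[:,1]>-.055)&(T[:,1]<-.03)
    if a.sum()>5: print('griptop',a.sum(),T[a].mean(0).round(4),cv2.minAreaRect(T[a][:,[0,2]].astype(np.float32)))
    b=(abs(T[:,0])<.025)&(T[:,2]>.02)&(T[:,2]<.125)&(T[:,1]>.005)&(T[:,1]<.045)
    B=T[b]
    if b.sum()>20:
        print('blade',b.sum(),cv2.minAreaRect(B[:,[0,2]].astype(np.float32)))
        A=np.c_[np.ones(len(B)),B[:,0],B[:,2]-.015]; s=np.linalg.lstsq(A,B[:,1],rcond=None)[0]
        r=B[:,1]-A@s; k=abs(r)<.003; s=np.linalg.lstsq(A[k],B[k,1],rcond=None)[0]
        print('plane y at z=15mm, slope x, slope z (expect .09):',s.round(4),'tip z',np.percentile(B[:,2],99.5).round(4))
    return o,p,R,im,d,c,P,T
E
python3 - <<'E'
from g import *
held('w3.png')
E
```

```text
t 5.4 p [0.4825 0.1829 0.1121] yaw(tool z) 33.72 F [-0.2 -1.  -1.1] op 0.1938573346965478
R [[0.5551, 0.0003, 0.8318], [-0.8318, 0.0, 0.5551], [0.0002, -1.0, 0.0003]]
griptop 3462 [ 0.0008 -0.0446  0.0047] ((-0.002295232377946377, 0.0006568077951669693), (0.03171762451529503, 0.029863841831684113), 74.92057800292969)
blade 6874 ((0.0007483018562197685, 0.06697861850261688), (0.09386464953422546, 0.026136189699172974), 89.77735900878906)
plane y at z=15mm, slope x, slope z (expect .09): [0.0204 0.0088 0.0906] tip z 0.1134
```

View pics/w3.png

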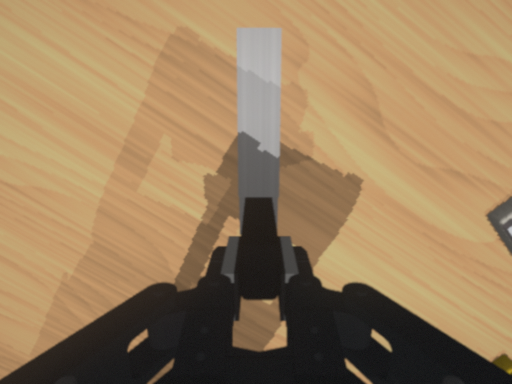

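{"api": "step_arm", "payload": {
  "commands": [
    [0,0,0,0.35,0,-0.35,0],
    [0,0,0,0.7,0,-0.73,0],
    [0,0,0,0.7,0,-0.73,0],
    [0,0,0,0.7,0,-0.73,0],
    [0,0,0,0.7,0,-0.73,0],
    [0,0,0,0.7,0,-0.73,0],
    [0,0,0,0.7,0,-0.73,0],
    [0,0,0,0.64,0,-0.7,0]
  ]
}}

```text
time_s: 6.25
eef_pos: [0.4319, -0.0386, 0.1111]
eef_rot: [-0.623, 0.624, -0.334, 0.333]
wrist_force: [-0.2, 0.5, -0.4]
opening: 0.196
```

{"api": "step_arm", "payload": {
  "commands": [
    [0,0.5,0,0,0,0,0],
    [0,0.95,0,0,0,0,0],
    [0,0.95,0,0,0,0,0],
    [0,0.95,0,0,0,0,0],
    [0,0.95,0,0,0,0,0],
    [0,0.95,0,0,0,0,0],
    [0,0.95,0,0,0,0,0],
    [0,0.95,0,0,0,0,0],
    [0,0.7,0,0,0,0,0],
    [0,0.33,0,0,0,0,0]
  ]
}}

```text
time_s: 7.25
eef_pos: [0.4322, -0.0373, 0.111]
eef_rot: [0.427, -0.428, 0.564, -0.562]
wrist_force: [-0.6, 0.8, -0.1]
opening: 0.197
```

```bash
cat >> g.py <<'E'
def clampfit(P,T,lo=.022,hi=.036):
    s=(abs(P[:,0]-.65)<.14)&(abs(P[:,1]+.1)<.12)&(P[:,2]>lo)&(P[:,2]<hi)
    r=cv2.minAreaRect(P[s,:2].astype(np.float32)); print('clamp',s.sum(),r,'z',np.median(P[s,2]).round(4))
    return P[s]
E
python3 - <<'E'
from g import *
o,p,R,im,d,c,P,T=held('w4.png'); clampfit(P,T)
# rails
s=(P[:,2]>.0345)&(P[:,2]<.0415)&(abs(P[:,0]-.6)<.1)
yaw=np.radians(-15.36); e=np.array([np.cos(yaw),np.sin(yaw)]); f=np.array([-e[1],e[0]])
q=P[s,:2]-[.6395,-.0934]; X=q@e; Y=q@f
for a in range(-80,0,8):
    k=(X>a/1000)&(X<(a+8)/1000)
    for sg in (1,-1):
        m=k&(sg*Y>0)&(abs(Y)<.045)
        if m.sum()>3: print(a,sg,m.sum(),(Y[m].min()*1e3).round(1),(Y[m].max()*1e3).round(1))
E
```

```text
t 7.25 p [ 0.4322 -0.0373  0.111 ] yaw(tool z) -15.52 F [-0.6  0.8 -0.1] op 0.1972727512651982
R [[-0.2676, -0.0022, 0.9635], [-0.9635, 0.0005, -0.2676], [0.0001, -1.0, -0.0023]]
griptop 3430 [ 0.0004 -0.0446  0.0053] ((-0.002598453313112259, 0.0010097268968820572), (0.03210171312093735, 0.029582103714346886), 74.21434020996094)
blade 6910 ((0.00028239842504262924, 0.06726467609405518), (0.09449077397584915, 0.02625744603574276), 89.67279815673828)
plane y at z=15mm, slope x, slope z (expect .09): [0.0204 0.0102 0.089 ] tip z 0.114
clamp 1843 ((0.565512478351593, -0.07445070147514343), (0.10432233661413193, 0.008069070056080818), 74.49427795410156) z 0.0296
-80 1 74 23.4 30.3
-80 -1 71 -32.1 -25.2
```

View pics/w4.png

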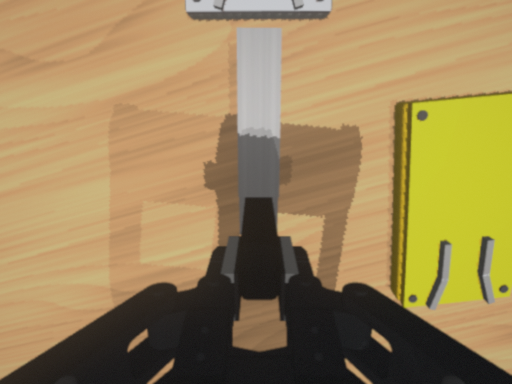

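```bash
cp last_wrist.npz w4.npz
python3 - <<'E'
from g import *
yaw=np.radians(-15.4); e=np.array([np.cos(yaw),np.sin(yaw)]); f=np.array([-e[1],e[0]])
for n in ['scene','side']:
    Z=np.load('last_%s.npz'%n); c=dict(intrinsics=Z['K'],D=Z['D'],R=Z['R'],t=Z['t'])
    P=cloud(c,Z['d'],np.ones((384,512),bool))
    s=(P[:,2]>.035)&(P[:,2]<.0415)
    q=P[s,:2]-[.6395,-.0934]; X=q@e; Y=q@f
    for a in range(-48,0,12):
        k=(X>a/1000)&(X<(a+12)/1000)
        print(n,a,[(m.sum(),(np.percentile(Y[m],[5,50,95])*1e3).round(1)) for m in (k&(Y>0)&(Y<.045),k&(Y<0)&(Y>-.045)) if m.sum()>3])
o,p,R=tool(); t=p+R@[.0003,.0319,.1138]; q=t[:2]-[.6395,-.0934]; print('tip',t,'clampXY',q@e,q@f)
q=p[:2]-[.6395,-.0934];print('tcp',q@e,q@f)
E
```

```text
scene -48 [(np.int64(15), array([15.1, 19.3, 24.2])), (np.int64(19), array([-31.5, -18.8, -15.2]))]
scene -36 [(np.int64(18), array([13.4, 19.2, 21.9])), (np.int64(16), array([-22.8, -19.2,  -7. ]))]
scene -24 [(np.int64(13), array([16. , 20.6, 21.8])), (np.int64(12), array([-23. , -18.7, -16.9]))]
scene -12 []
side -48 [(np.int64(14), array([14.1, 17.3, 20.5])), (np.int64(14), array([-24.7, -21.7, -18.1]))]
side -36 [(np.int64(15), array([13.2, 16.5, 19.4])), (np.int64(15), array([-23.8, -20.3, -16.6]))]
side -24 [(np.int64(13), array([14.2, 17.3, 20.5])), (np.int64(12), array([-24.2, -21.9, -18.9]))]
side -12 [(np.int64(5), array([ 1.4,  6.7, 21.7])), (np.int64(9), array([-25. , -18.4,  -3.4]))]
tip [ 0.54167723 -0.06813071  0.07888041] clampXY -0.10102089960678916 -0.0016154252907624401
tcp -0.2147488203175202 -0.0009832646868956716
```

{"api": "step_arm", "payload": {
  "commands": [
    [0,0,0,-0.02,0.3,0.3,0],
    [0,0,0,0,0.4,0.6,0],
    [0,0,0,0,0.4,0.6,0],
    [0,0,0,0,0,0.3,0],
    [0,0,0,0,0,0,0]
  ]
}}

```text
time_s: 7.8
eef_pos: [0.4857, -0.0512, 0.0787]
eef_rot: [0.428, -0.429, 0.563, -0.562]
wrist_force: [-0.1, 0.3, -0.9]
opening: 0.199
```

Run:
```python
from g import *
o,p,R,im,d,c,P,T=held('w5.png')
yaw=np.radians(-15.4); e=np.array([np.cos(yaw),np.sin(yaw)]); f=np.array([-e[1],e[0]])
t=p+R@[.0003,.0319,.1138]; q=t[:2]-[.6395,-.0934]; print('tip',t.round(4),'clampXY',q@e,q@f)
s=(P[:,2]>.0345)&(P[:,2]<.0395)
q=P[s,:2]-[.6395,-.0934]; X=q@e; Y=q@f
for a in range(-80,0,8):
    k=(X>a/1000)&(X<(a+8)/1000)
    print(a,[(m.sum(),(np.percentile(Y[m],[3,50,97])*1e3).round(1)) for m in (k&(Y>.013)&(Y<.04),k&(Y<-.013)&(Y>-.04)) if m.sum()>3])
# blade sides in world
b=(abs(T[:,0])<.02)&(T[:,2]>.03)&(T[:,2]<.113)&(T[:,1]>.01)&(T[:,1]<.035)
q=P[b,:2]-[.6395,-.0934]; X=q@e; Y=q@f
for a in range(-130,-40,15):
    k=(X>a/1000)&(X<(a+15)/1000)
    if k.any(): print('blade',a,(np.percentile(Y[k],[1,99])*1e3).round(1))
```

```text
t 7.8 p [ 0.4857 -0.0512  0.0787] yaw(tool z) -15.36 F [-0.1  0.3 -0.9] op 0.19850338335662207
R [[-0.2648, -0.0012, 0.9643], [-0.9643, 0.0003, -0.2648], [0.0, -1.0, -0.0013]]
griptop 3430 [ 0.0005 -0.0445  0.0053] ((-0.00048108119517564774, 0.0005524232983589172), (0.03033435344696045, 0.0314437672495842), 88.19866943359375)
blade 8164 ((3.8370490074157715e-07, 0.07246425747871399), (0.10486574470996857, 0.0499722957611084), 89.99014282226562)
plane y at z=15mm, slope x, slope z (expect .09): [0.0202 0.0068 0.0975] tip z 0.1237
tip [ 0.5953 -0.0816  0.0466] clampXY -0.0457141605310311 -0.00039376463719798167
-80 [(np.int64(118), array([23. , 26.1, 29.4])), (np.int64(115), array([-31.2, -27.8, -24.6]))]
-72 [(np.int64(136), array([20.8, 24.1, 27.3])), (np.int64(135), array([-29.7, -26. , -22.6]))]
-64 [(np.int64(151), array([18.1, 21.8, 25.2])), (np.int64(150), array([-26.9, -23.6, -19.9]))]
-56 [(np.int64(150), array([15.6, 19.3, 23. ])), (np.int64(149), array([-24.5, -20.9, -17.3]))]
-48 [(np.int64(143), array([15.3, 17.9, 20.9])), (np.int64(141), array([-22.5, -19.6, -16.9]))]
-40 [(np.int64(147), array([15.2, 18.2, 20.9])), (np.int64(149), array([-22.4, -19.7, -16.8]))]
-32 [(np.int64(91), array([15.2, 18.1, 21.1])), (np.int64(89), array([-22.6, -19.7, -16.7]))]
-24 []
-16 []
-8 []
blade -130 [-13.1  12.5]
blade -115 [-12.9  12.3]
blade -100 [-13.2  12.1]
blade -85 [-13.   12.5]
blade -70 [-12.9  12.4]
blade -55 [-12.7  12.2]
```

View pics/w5.png

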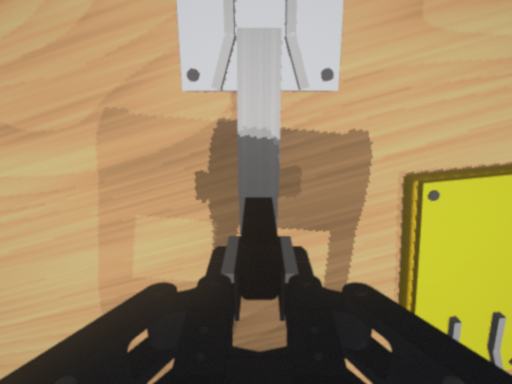

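{"api": "step_arm", "payload": {
  "commands": [
    [0,0,0,0.015,0.25,0,0],
    [0,0,0,0,0.2,0,0],
    [0,0,0,0,0.03,0,0],
    [0,0,0,0,0,0,0]
  ]
}}

```text
time_s: 8.25
eef_pos: [0.485, -0.0509, 0.0644]
eef_rot: [0.429, -0.429, 0.563, -0.562]
wrist_force: [0.6, 0.3, -2.0]
opening: 0.193
```

{"api": "step_arm", "payload": {
  "commands": [
    [0,0,0,0,0.02,0,0],
    [0,0,0,0,0,0,0]
  ]
}}

```text
time_s: 8.45
eef_pos: [0.4857, -0.0512, 0.0643]
eef_rot: [-0.429, 0.429, -0.562, 0.562]
wrist_force: [0.8, 0.4, -1.1]
opening: 0.192
```

{"api": "step_arm", "payload": {
  "commands": [
    [0,0,0,0,0.02,0,0],
    [0,0,0,0,0,0,0]
  ]
}}

```text
time_s: 8.65
eef_pos: [0.4856, -0.0512, 0.0635]
eef_rot: [-0.429, 0.429, -0.562, 0.562]
wrist_force: [0.2, 0.4, -1.0]
opening: 0.196
```

{"api": "step_arm", "payload": {
  "commands": [
    [0,0,0,0,0.02,0,0],
    [0,0,0,0,0,0,0]
  ]
}}

```text
time_s: 8.85
eef_pos: [0.4855, -0.0511, 0.0628]
eef_rot: [0.429, -0.429, 0.562, -0.562]
wrist_force: [0.3, 0.4, -1.5]
opening: 0.191
```

{"api": "step_arm", "payload": {
  "commands": [
    [0,0,0,0,0.02,0,0],
    [0,0,0,0,0,0,0]
  ]
}}

```text
time_s: 9.05
eef_pos: [0.4855, -0.0511, 0.0622]
eef_rot: [0.429, -0.429, 0.562, -0.562]
wrist_force: [0.6, 0.1, -0.8]
opening: 0.194
```

{"api": "step_arm", "payload": {
  "commands": [
    [0,0,0,0,0.02,0,0],
    [0,0,0,0,0,0,0]
  ]
}}

```text
time_s: 9.25
eef_pos: [0.4855, -0.0512, 0.0616]
eef_rot: [0.429, -0.429, 0.562, -0.562]
wrist_force: [-0.5, -0.2, -1.2]
opening: 0.194
```

{"api": "step_arm", "payload": {
  "commands": [
    [0,0,0,0,0.02,0,0],
    [0,0,0,0,0,0,0]
  ]
}}

```text
time_s: 9.45
eef_pos: [0.4857, -0.0512, 0.0613]
eef_rot: [-0.429, 0.429, -0.562, 0.562]
wrist_force: [-0.5, 0.6, 1.1]
opening: 0.194
```

{"api": "step_arm", "payload": {
  "commands": [
    [0,0,0,0,0.015,0,0],
    [0,0,0,0,0,0,0]
  ]
}}

```text
time_s: 9.65
eef_pos: [0.4857, -0.0512, 0.0609]
eef_rot: [-0.429, 0.429, -0.562, 0.562]
wrist_force: [-2.1, 1.5, 3.5]
opening: 0.196
```

Run:
```python
from g import *
o,p,R,im,d,c,P,T=held('w6.png'); print(o['torque'],o['q'].round(2))
cv2.imwrite('pics/w6c.png',cv2.resize(im[0:200,140:400],None,fx=3,fy=3,interpolation=cv2.INTER_CUBIC))
im,d,c=shot('side','s6.png'); u=proj(c,[.6,-.08,.04])[0].astype(int); print(u); cv2.imwrite('pics/s6c.png',cv2.resize(im[u[1]-60:u[1]+60,u[0]-70:u[0]+90],None,fx=5,fy=5,interpolation=cv2.INTER_CUBIC))
```

```text
t 9.65 p [ 0.4857 -0.0512  0.0609] yaw(tool z) -15.36 F [-2.1  1.5  3.5] op 0.19570606570129848
R [[-0.2648, 0.0002, 0.9643], [-0.9643, -0.0001, -0.2648], [0.0001, -1.0, 0.0003]]
griptop 3447 [ 0.0004 -0.0446  0.0053] ((0.0003439895808696747, 0.0003065653145313263), (0.03183620050549507, 0.03036741353571415), 3.2838258743286133)
blade 11293 ((1.878291368484497e-05, 0.07251904159784317), (0.04996734857559204, 0.10495274513959885), 0.024105843156576157)
plane y at z=15mm, slope x, slope z (expect .09): [0.0197 0.0132 0.096 ] tip z 0.1246
[ 0.05066313  0.13963934 -0.00687642] [-0.35  0.17  1.93 -0.    1.03  1.49]
[274 210]
```

View pics/w6c.png

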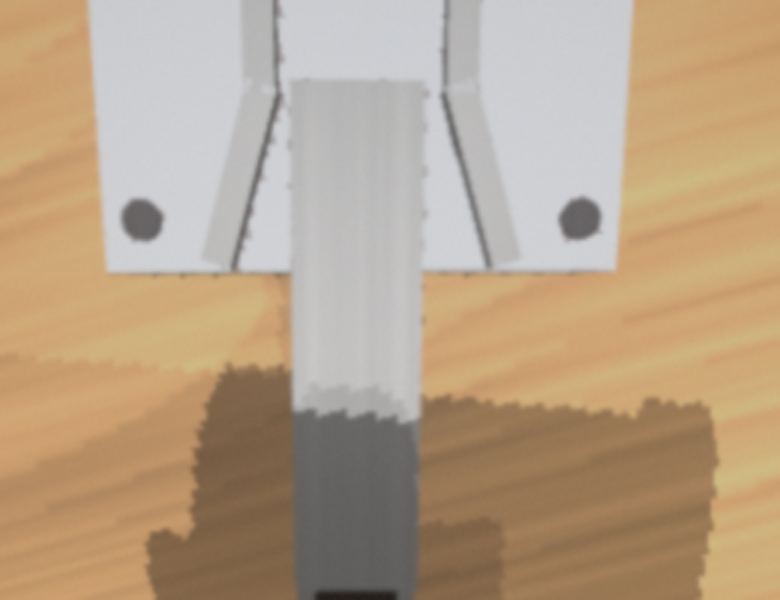

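View pics/s6c.png

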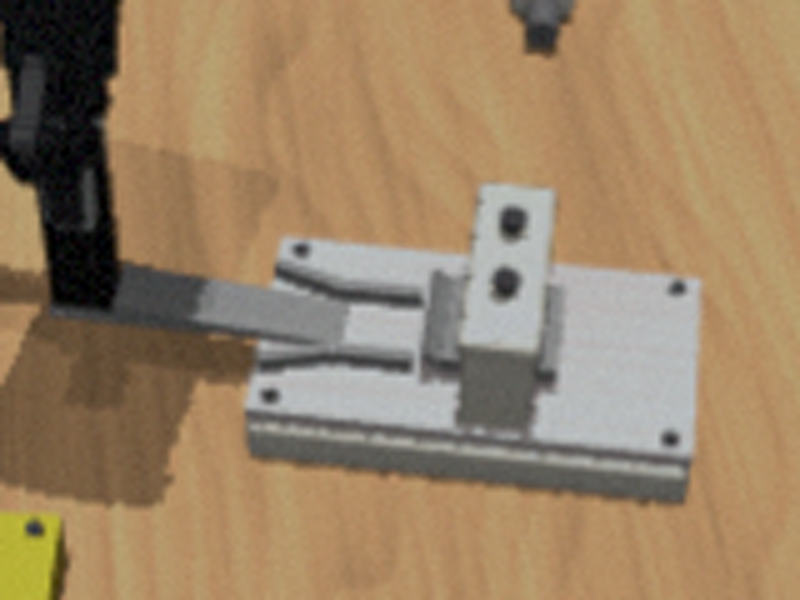

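{"api": "step_arm", "payload": {
  "commands": [
    [0,0,0,0.01,0,0.1,0],
    [0,0,0,0,0,0.2,0],
    [0,0,0,0,0,0.2,0],
    [0,0,0,0,0,0.2,0],
    [0,0,0,0,0,0.1,0]
  ]
}}

```text
time_s: 10.25
eef_pos: [0.5092, -0.058, 0.0611]
eef_rot: [-0.429, 0.429, -0.562, 0.562]
wrist_force: [-3.9, 1.5, 8.0]
opening: 0.199
```

Run:
```python
from g import *
o,p,R,im,d,c,P,T=held('w7.png'); print(o['torque'],o['q'].round(2))
cv2.imwrite('pics/w7c.png',cv2.resize(im[0:200,140:400],None,fx=3,fy=3,interpolation=cv2.INTER_CUBIC))
```

```text
t 10.25 p [ 0.5092 -0.058   0.0611] yaw(tool z) -15.36 F [-3.9  1.5  8. ] op 0.19917546648109893
R [[-0.2649, 0.0003, 0.9643], [-0.9643, -0.0001, -0.2649], [0.0, -1.0, 0.0003]]
griptop 3438 [ 0.0004 -0.0445  0.0053] ((-0.0026196218095719814, 0.001109706237912178), (0.03173476830124855, 0.029557188972830772), 74.51676177978516)
blade 12628 ((6.256625056266785e-06, 0.07251095771789551), (0.10491771996021271, 0.04998532310128212), 89.99909973144531)
plane y at z=15mm, slope x, slope z (expect .09): [0.0197 0.0063 0.0964] tip z 0.1245
[ 0.1404181   0.45880291 -0.02738883] [-0.35  0.22  1.87 -0.    1.04  1.49]
```

View pics/w7c.png

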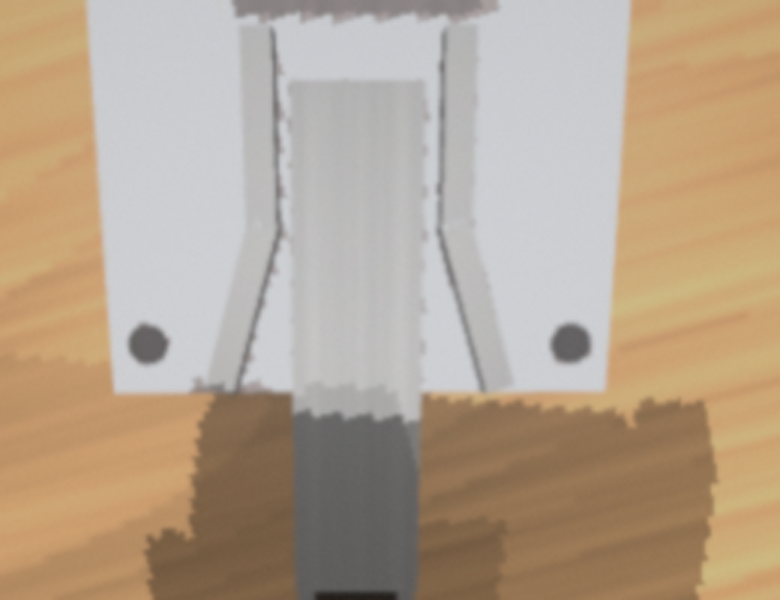

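{"api": "step_arm", "payload": {
  "commands": [
    [0,0,0,0,-0.01,0.1,0],
    [0,0,0,0,0,0.2,0],
    [0,0,0,0,0,0.2,0],
    [0,0,0,0,0,0.1,0],
    [0,0,0,0,0,0,0]
  ]
}}

```text
time_s: 10.8
eef_pos: [0.5266, -0.0628, 0.0613]
eef_rot: [-0.429, 0.429, -0.562, 0.563]
wrist_force: [-1.4, 0.7, 4.4]
opening: 0.192
```

{"api": "step_arm", "payload": {
  "commands": [
    [0,0,0,0,0,0.1,0],
    [0,0,0,0,0,0.2,0],
    [0,0,0,0,0,0.2,0],
    [0,0,0,0,0,0.1,0],
    [0,0,0,0,0,0,0]
  ]
}}

```text
time_s: 11.3
eef_pos: [0.5439, -0.0676, 0.0614]
eef_rot: [-0.429, 0.429, -0.562, 0.563]
wrist_force: [-2.0, 1.6, 5.6]
opening: 0.197
```

```bash
cat >> g.py <<'E'
def look(k):
    o,p,R,im,d,c,P,T=held('w%s.png'%k)
    yaw=np.radians(-15.4); e=np.array([np.cos(yaw),np.sin(yaw)]); f=np.array([-e[1],e[0]])
    q=P[:,:2]-[.6395,-.0934]; X=q@e; Y=q@f+.0008
    q=p[:2]-[.6395,-.0934]; print('TIP depth',(q@e+.1138)*1e3,'drag',o['wrist_force'][:2]@e)
    lo=np.median(P[(X>-.04)&(X<-.0)&(abs(Y)>.03)&(abs(Y)<.05)&(abs(P[:,2]-.03)<.006),2])
    for nm,m in dict(plate=(X>.001)&(X<.007)&(abs(Y)<.022)&(P[:,2]<.06)&(P[:,2]>.032),bridge=(X>.012)&(X<.038)&(abs(Y)<.045)&(P[:,2]>.075)&(P[:,2]<.12)).items():
        if m.sum(): print(nm,m.sum(),'n; med/90 above lower plate mm',((np.percentile(P[m,2],[10,50,90])-lo)*1e3).round(2))
    cv2.imwrite('pics/w%sc.png'%k,cv2.resize(im[0:200,140:400],None,fx=3,fy=3,interpolation=cv2.INTER_CUBIC))
    np.savez('pc%s.npz'%k,X=X,Y=Y,Z=P[:,2]-lo,im=im)
    s,d,c=shot('side','s%s.png'%k); u=[274,210]; cv2.imwrite('pics/s%sc.png'%k,cv2.resize(s[u[1]-60:u[1]+60,u[0]-70:u[0]+90],None,fx=5,fy=5,interpolation=cv2.INTER_CUBIC))
E
python3 - <<'E'
from g import *
look('8')
E
```

```text
t 11.3 p [ 0.5439 -0.0676  0.0614] yaw(tool z) -15.36 F [-2.   1.6  5.6] op 0.19716459673649253
R [[-0.2649, 0.0006, 0.9643], [-0.9643, -0.0003, -0.2649], [0.0001, -1.0, 0.0006]]
griptop 3438 [ 0.0005 -0.0446  0.0052] ((-0.0025790506042540073, 0.0009907055646181107), (0.031657155603170395, 0.02943945862352848), 74.64212799072266)
blade 13154 ((-2.0675361156463623e-07, 0.06637349724769592), (0.09274744987487793, 0.0499882772564888), 89.98993682861328)
plane y at z=15mm, slope x, slope z (expect .09): [ 0.0289  0.0019 -0.1133] tip z 0.1124
TIP depth 14.817188125653107 drag -2.3251920950904594
plate 937 n; med/90 above lower plate mm [13.48 14.4  15.36]
bridge 2795 n; med/90 above lower plate mm [51.1  51.99 52.86]
```

View pics/w8.png

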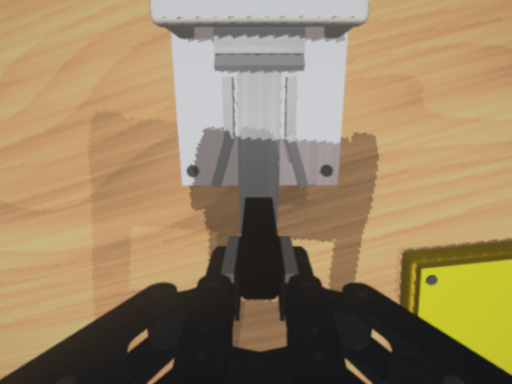

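{"api": "step_arm", "payload": {
  "commands": [
    [0,0,0,0,-0.007,0.1,0],
    [0,0,0,0,0,0,0]
  ]
}}

```text
time_s: 11.6
eef_pos: [0.5467, -0.0683, 0.0615]
eef_rot: [-0.429, 0.429, -0.562, 0.563]
wrist_force: [-2.4, 0.6, 5.5]
opening: 0.195
```

{"api": "step_arm", "payload": {
  "commands": [
    [0,0,0,0,0,0.1,0],
    [0,0,0,0,0,0,0]
  ]
}}

```text
time_s: 11.8
eef_pos: [0.5494, -0.069, 0.0614]
eef_rot: [-0.429, 0.429, -0.562, 0.562]
wrist_force: [-1.4, 1.4, 5.9]
opening: 0.2
```

{"api": "step_arm", "payload": {
  "commands": [
    [0,0,0,0,0,0.1,0],
    [0,0,0,0,0,0,0]
  ]
}}

```text
time_s: 12.0
eef_pos: [0.5523, -0.0698, 0.0615]
eef_rot: [-0.429, 0.429, -0.562, 0.562]
wrist_force: [-2.2, 0.4, 5.5]
opening: 0.197
```

{"api": "step_arm", "payload": {
  "commands": [
    [0,0,0,0,0,0.1,0],
    [0,0,0,0,0,0,0]
  ]
}}

```text
time_s: 12.2
eef_pos: [0.5552, -0.0706, 0.0615]
eef_rot: [-0.429, 0.429, -0.562, 0.562]
wrist_force: [-1.9, 1.8, 5.3]
opening: 0.194
```

{"api": "step_arm", "payload": {
  "commands": [
    [0,0,0,0,0,0.1,0],
    [0,0,0,0,0,0,0]
  ]
}}

```text
time_s: 12.4
eef_pos: [0.5581, -0.0714, 0.0615]
eef_rot: [-0.429, 0.429, -0.562, 0.562]
wrist_force: [-2.6, 1.4, 5.5]
opening: 0.194
```

{"api": "step_arm", "payload": {
  "commands": [
    [0,0,0,0,0,0.1,0],
    [0,0,0,0,0,0,0]
  ]
}}

```text
time_s: 12.6
eef_pos: [0.561, -0.0722, 0.0615]
eef_rot: [-0.429, 0.429, -0.562, 0.562]
wrist_force: [-1.5, 1.0, 6.0]
opening: 0.198
```

{"api": "step_arm", "payload": {
  "commands": [
    [0,0,0,0,0,0.1,0],
    [0,0,0,0,0,0,0]
  ]
}}

```text
time_s: 12.8
eef_pos: [0.5639, -0.073, 0.0615]
eef_rot: [-0.429, 0.429, -0.562, 0.562]
wrist_force: [-2.5, 1.1, 5.5]
opening: 0.201
```

{"api": "step_arm", "payload": {
  "commands": [
    [0,0,0,0,0,0.1,0],
    [0,0,0,0,0,0,0]
  ]
}}

```text
time_s: 13.0
eef_pos: [0.5668, -0.0738, 0.0615]
eef_rot: [-0.429, 0.429, -0.562, 0.562]
wrist_force: [-1.8, 1.0, 6.3]
opening: 0.197
```

{"api": "step_arm", "payload": {
  "commands": [
    [0,0,0,0,0,0.1,0],
    [0,0,0,0,0,0,0]
  ]
}}

```text
time_s: 13.2
eef_pos: [0.5696, -0.0746, 0.0615]
eef_rot: [-0.429, 0.429, -0.562, 0.562]
wrist_force: [-2.7, 0.9, 5.3]
opening: 0.195
```

Run:
```python
from g import *
look('9')
```

```text
t 13.2 p [ 0.5696 -0.0746  0.0615] yaw(tool z) -15.36 F [-2.7  0.9  5.3] op 0.19532407370213883
R [[-0.2649, 0.0003, 0.9643], [-0.9643, -0.0001, -0.2649], [0.0, -1.0, 0.0003]]
griptop 3435 [ 0.0004 -0.0445  0.0052] ((-0.002642003819346428, 0.0012040473520755768), (0.031972143799066544, 0.02944652922451496), 74.0267562866211)
blade 7939 ((-1.9259750843048096e-06, 0.05038101598620415), (0.04999084770679474, 0.06073007732629776), 0.007886150851845741)
plane y at z=15mm, slope x, slope z (expect .09): [ 0.0272 -0.0018 -0.1432] tip z 0.0807
TIP depth 41.45032398905785 drag -2.875956353422726
plate 840 n; med/90 above lower plate mm [13.59 14.49 15.27]
bridge 12827 n; med/90 above lower plate mm [51.21 52.13 60.16]
```

View pics/w9.png

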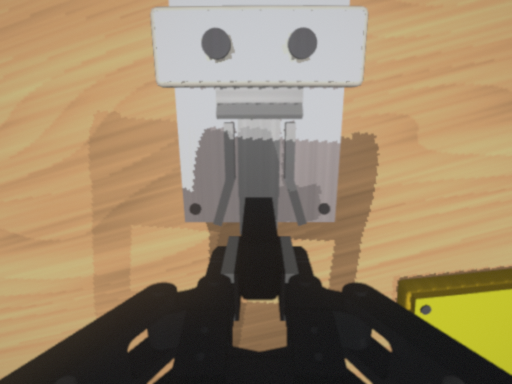

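```bash
cat >> g.py <<'E'
def pins(k):
    z=np.load('pc%s.npz'%k); X,Y,Z=z['X'],z['Y'],z['Z']
    br=np.median(Z[(X>.012)&(X<.038)&(abs(Y)<.045)&(abs(Z-.0523)<.0035)])
    out=[]
    for sg in(1,-1):
        m=(X>.012)&(X<.04)&(sg*Y>.004)&(abs(Y)<.03)&(Z>br+.0045)
        out.append((m.sum(),(Z[m].mean()-br)*1e3,X[m].mean()*1e3,Y[m].mean()*1e3,np.median(Z[m]-br)*1e3))
    print('bridge',br*1e3,'pins',np.round(out,2))
E
python3 - <<'E'
from g import *
pins('9')
z=np.load('pc9.npz');print(np.histogram(z['Z'][(z['X']>.012)&(z['X']<.04)&(abs(z['Y'])<.04)&(z['Z']>.045)]*1e3,bins=np.arange(48,68,1)))
E
```

```text
bridge 52.023805907504276 pins [[736.     8.95  25.19  18.09   8.96]
 [736.     8.93  25.38 -17.61   8.95]]
(array([   0,    8,  730, 4528, 4774,  788,   18,    1,    0,    5,   18,
        118,  616,  596,  118,    1,    0,    0,    0]), array([48, 49, 50, 51, 52, 53, 54, 55, 56, 57, 58, 59, 60, 61, 62, 63, 64,
       65, 66, 67]))
```

{"api": "step_arm", "payload": {
  "commands": [
    [0,0,0,0,0,0.1,0],
    [0,0,0,0,0,0,0]
  ]
}}

```text
time_s: 13.5
eef_pos: [0.5722, -0.0752, 0.0615]
eef_rot: [0.429, -0.429, 0.562, -0.562]
wrist_force: [-3.2, 1.6, 8.0]
opening: 0.196
```

{"api": "step_arm", "payload": {
  "commands": [
    [0,0,0,0,0,0.1,0],
    [0,0,0,0,0,0,0]
  ]
}}

```text
time_s: 13.7
eef_pos: [0.5749, -0.076, 0.0615]
eef_rot: [0.429, -0.429, 0.563, -0.562]
wrist_force: [-4.0, 1.8, 8.3]
opening: 0.195
```

{"api": "step_arm", "payload": {
  "commands": [
    [0,0,0,0,0,0.1,0],
    [0,0,0,0,0,0,0]
  ]
}}

```text
time_s: 13.9
eef_pos: [0.5777, -0.0767, 0.0615]
eef_rot: [0.428, -0.429, 0.563, -0.562]
wrist_force: [-4.8, 0.7, 8.6]
opening: 0.193
```

{"api": "step_arm", "payload": {
  "commands": [
    [0,0,0,0,0,0.1,0],
    [0,0,0,0,0,0,0]
  ]
}}

```text
time_s: 14.1
eef_pos: [0.5804, -0.0774, 0.0615]
eef_rot: [0.428, -0.429, 0.563, -0.562]
wrist_force: [-5.5, 2.0, 7.8]
opening: 0.192
```

Run:
```python
from g import *
look('10'); pins('10')
```

```text
t 14.1 p [ 0.5804 -0.0774  0.0615] yaw(tool z) -15.35 F [-5.5  2.   7.8] op 0.1915556584728501
R [[-0.2647, -0.0015, 0.9643], [-0.9643, 0.0004, -0.2647], [0.0, -1.0, -0.0015]]
griptop 3439 [ 0.0005 -0.0446  0.0053] ((-0.00020058825612068176, 0.00037066638469696045), (0.029923155903816223, 0.03163697570562363), 89.82007598876953)
blade 8218 ((1.3075768947601318e-05, 0.07250047475099564), (0.10498806089162827, 0.04997052252292633), 89.9961166381836)
plane y at z=15mm, slope x, slope z (expect .09): [ 0.0208 -0.0036  0.0793] tip z 0.1247
TIP depth 52.588301680680225 drag -5.837067711861781
plate 822 n; med/90 above lower plate mm [14.47 15.28 16.15]
bridge 12122 n; med/90 above lower plate mm [51.22 52.15 61.12]
bridge 52.041185845661175 pins [[708.     9.76  25.23  18.03   9.76]
 [709.     9.81  25.38 -17.56   9.83]]
```

{"api": "step_arm", "payload": {
  "commands": [
    [0,0,0,0,0,0.1,0],
    [0,0,0,0,0,0,0]
  ]
}}

```text
time_s: 14.4
eef_pos: [0.5832, -0.0782, 0.0615]
eef_rot: [0.428, -0.429, 0.563, -0.562]
wrist_force: [-6.1, 1.7, 8.3]
opening: 0.2
```

{"api": "step_arm", "payload": {
  "commands": [
    [0,0,0,0,0,0.1,0],
    [0,0,0,0,0,0,0]
  ]
}}

```text
time_s: 14.6
eef_pos: [0.5859, -0.0789, 0.0615]
eef_rot: [0.428, -0.429, 0.563, -0.562]
wrist_force: [-7.0, 2.5, 10.5]
opening: 0.194
```

{"api": "step_arm", "payload": {
  "commands": [
    [0,0,0,0,0,0.1,0],
    [0,0,0,0,0,0,0]
  ]
}}

```text
time_s: 14.8
eef_pos: [0.5886, -0.0796, 0.0615]
eef_rot: [0.428, -0.429, 0.563, -0.562]
wrist_force: [-7.5, 1.5, 10.8]
opening: 0.195
```

{"api": "step_arm", "payload": {
  "commands": [
    [0,0,0,0,0,0.1,0],
    [0,0,0,0,0,0,0]
  ]
}}

```text
time_s: 15.0
eef_pos: [0.5914, -0.0804, 0.0615]
eef_rot: [0.428, -0.429, 0.563, -0.561]
wrist_force: [-8.6, 2.3, 10.1]
opening: 0.195
```

Run:
```python
from g import *
look('11'); pins('11')
```

```text
t 15.0 p [ 0.5914 -0.0804  0.0615] yaw(tool z) -15.34 F [-8.6  2.3 10.1] op 0.19542683705507602
R [[-0.2645, -0.0028, 0.9644], [-0.9644, 0.0007, -0.2645], [0.0, -1.0, -0.0029]]
griptop 3450 [ 0.0004 -0.0446  0.0053] ((-0.0026489635929465294, 0.000996377319097519), (0.0323726050555706, 0.029575394466519356), 74.85617065429688)
blade 8526 ((3.4812837839126587e-06, 0.0724976509809494), (0.04999103024601936, 0.1049836128950119), 0.0002319619816262275)
plane y at z=15mm, slope x, slope z (expect .09): [0.0199 0.0013 0.0967] tip z 0.1247
TIP depth 63.93416651159628 drag -8.858392997350705
plate 392 n; med/90 above lower plate mm [15.43 16.33 17.07]
bridge 11441 n; med/90 above lower plate mm [51.23 52.13 61.84]
bridge 52.02325297924534 pins [[632.    10.68  25.29  18.    10.73]
 [614.    10.81  25.5  -17.73  10.8 ]]
```

{"api": "step_arm", "payload": {
  "commands": [
    [0.02,0,0,0,0,0.05,0],
    [0,0,0,0,0,0,0],
    [0,0,0,0,0,0,0],
    [0,0,0,0,0,0,0]
  ]
}}

```text
time_s: 15.5
eef_pos: [0.5924, -0.0806, 0.0615]
eef_rot: [0.429, -0.429, 0.563, -0.562]
wrist_force: [-9.3, 2.4, 11.4]
opening: 0.195
```

Run:
```python
from g import *
look('12'); pins('12')
```

```text
t 15.5 p [ 0.5924 -0.0806  0.0615] yaw(tool z) -15.33 F [-9.3  2.4 11.4] op 0.19478032007397028
R [[-0.2644, -0.0015, 0.9644], [-0.9644, 0.0003, -0.2644], [0.0001, -1.0, -0.0015]]
griptop 3445 [ 0.0004 -0.0446  0.0051] ((-0.002620273269712925, 0.0011347457766532898), (0.03217299282550812, 0.02939978800714016), 74.23946380615234)
blade 8571 ((-5.21540641784668e-08, 0.07250606268644333), (0.10497695952653885, 0.04999607801437378), 89.99980163574219)
plane y at z=15mm, slope x, slope z (expect .09): [ 0.0199 -0.0055  0.0995] tip z 0.1247
TIP depth 64.98813545414238 drag -9.627031055333179
plate 378 n; med/90 above lower plate mm [15.56 16.44 17.24]
bridge 11279 n; med/90 above lower plate mm [51.24 52.11 61.99]
bridge 52.01852279995412 pins [[631.    10.8   25.36  17.99  10.82]
 [610.    10.89  25.54 -17.7   10.92]]
```

View pics/s12c.png

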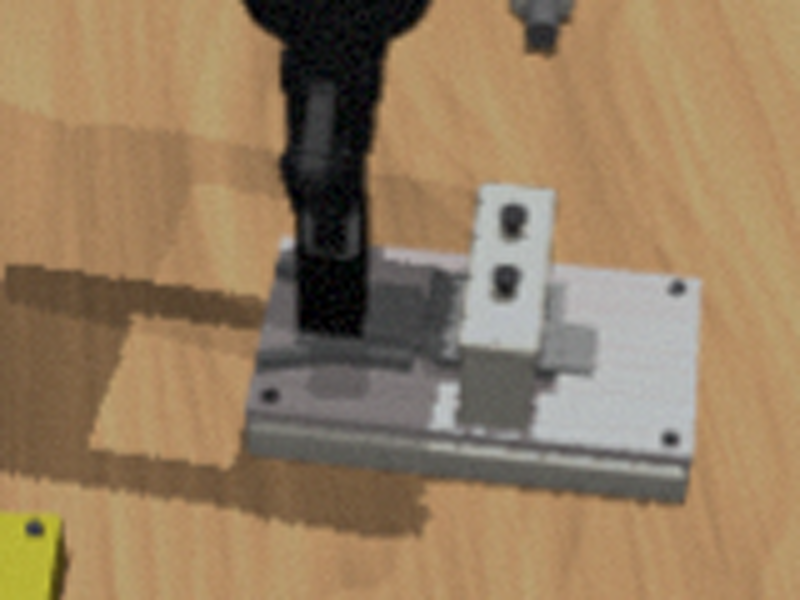

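View pics/w12.png

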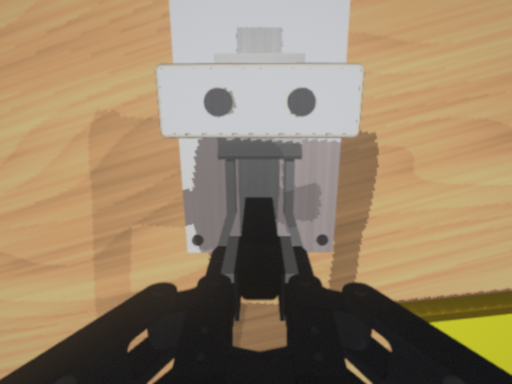

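Run:
```python
from h import *
print(ctrl.hand_in())
```

```text
the job is handed in; nothing more can be done
None
```

I picked up the blade by its grip, laid it flat in the white clamp's channel and slid it under the pressure plate until the plate had lifted about 1.9–2.0 mm. I handed the job in at about 15.6 s, still holding the grip.

Last checks before handing in:
- **Lift:** the bridge pins had risen 1.9 mm and the plate's top 2.0 mm from their heights before contact, both measured in the wrist camera's depth.
- **Depth:** the tip is about 65 mm past the front edge. The lift measured on the way in puts first touch at about 43 mm.
- **Drag:** about 9.6 N along the channel, inside the 7–12 N expected at 2 mm. It was about 2–3 N before first touch, from blade friction alone.
- **Flatness:** about 11 N upward at the wrist and a tool pitch of about 0.1°. The blade's slope relative to the tool read 0.0995 against 0.09 expected, but rails and plate were in that fit, so I relied on the tool pose and contact height.
- **Alignment:** the side and wrist pictures show the tip coming out straight behind the plate.

I didn't touch the bottle, mouse, probe or yellow look-alike. No check failed.

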